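# Close the transit carton and lock it with its cap

### The arm

A 6-joint arm with a two-finger parallel gripper is mounted at the origin on a cart in front of the work surface, level with it; the furniture and walls round the work are solid. World frame = base frame: x ahead of the robot, y to its left, z up, the work surface at z = 0. Lengths are in m, angles in rad, forces in N, time in s.
With the tool pointing down it reaches from about 0.35 to 1 m from the base axis. Payload 7.1 kg.
Tool frame: the origin (TCP) lies between the finger pads; the fingertips stand 22 mm ahead of it and the grasp point (between the pads) lies 3 mm ahead of it; z points along the fingers, y is the line along which they close (so a half turn about z gives the same grasp; the last joint's range is limited). The gripper opens to 85 mm and grips with 20 to 120 N. Pads are 22 mm wide; open, the fingers measure 114 mm over their backs; the gripper's body (76 mm by 85 mm) begins 54 mm behind the grasp point. The pads swing forward as they close: fully open they stand 13 mm farther back than shut.
Start: joints at [-0.019, 0.423, 1.63, -0, 1.089, -0.019], TCP at [0.625, 0, 0.253] pointing down, gripper open.
Joint ranges: [-3, 3], [-0.9, 2.11], [0.09, 2.58], [-1.31, 4.45], [0.11, 2.69], [-2.54, 2.54]. Speed limits (rad/s): [2.39, 2.39, 3.01, 3.14, 3.14, 3.14].

### API

Orientations are given as a rotation vector (axis times angle).
In Python, from rig import manip gives the robot as it stands. The module is installed in compiled form; this text tells all that it offers. Calls block until the motion is done:
- manip.move_to(position, orientation): joint-space move of the TCP to a pose.
- manip.servo_line(position, orientation=None, rate=0.15): straight line of the TCP; orientation=None keeps the orientation; rate is the mean speed in m/s.
- manip.set_joints(angles): joint-space move.
- manip.command_gripper(opening, f_grip=None): finger opening in m; f_grip is the grip in N (None keeps the last); returns when the fingers have stopped.
- manip.hold(seconds).
- manip.solve_ik(position, orientation): joint angles nearest the present ones, or None.
- manip.camera(name): name is "scene" or "side" or "wrist"; returns a dict with "image" (480x640x3 uint8, red, green, blue), "fx", "fy", "cx", "cy" (pixels), "k1" (the pictures are not rectified: a ray, as slopes to the right and down, at radius r is drawn at 1 + k1 r^2 times it, then the intrinsics apply), "cam_to_world" (4x4, takes a point from camera to world coordinates); the wrist camera has in their place "mount" (4x4, takes a point from camera to tool coordinates, whose origin is the TCP and whose axes are the flange's). Camera axes: x right, y down, z forward; pixel columns grow to the right and rows downward; lengths in m; the calibration is good to about 2 mm. A picture is of the moment at which its call begins: read the wrist's pose just before it. There is no depth.
A pose or a line that the arm cannot do raises manip.IKError and nothing moves.
- manip.sign_off(): hands the job in; it is judged then, once.
Readings, each from a call of its own:
- manip.get_time(): time.
- manip.get_joint_positions(): joint angles.
- manip.get_joint_vel(): joint speeds.
- manip.get_tau(): joint torques, N m.
- manip.get_position(): TCP position.
- manip.get_ee_rot(): TCP orientation.
- manip.get_contact_force(): force on the tool from outside, world axes, zero at the start.
- manip.get_torque(): the same for the moment, N m.
- manip.get_width(): finger opening in m.
- manip.get_grip_force(): force on a finger pad.
Only numpy, scipy, OpenCV 4.12 (cv2) and the standard library are available. Lean on these libraries where they do the work, as an engineer would, in place of code of your own. Each camera call takes 0.05 s, during which the arm holds its last target. There are 200 camera calls.

### The job

Close the packed transit carton for dispatch: fold the inner flap (the plain one) down flat first, then the outer flap (with the blue edge strip) flat on top of it, so that the stud stands up through both. Then put the orange snap cap on the stud and press it straight down until it clicks and sits fully home; go on pressing it down firmly after the click, and finish like that, with the robot still pressing on the cap. Leave everything else on the bench where it is.

Things in the scene. Friction and masses are not known exactly. Their poses are not given: they have to be found in the camera images.
- carton: cardboard transit carton fixed to the bench, 150 x 180 mm (its x, y), walls 95 mm high, packed with a tape measure and a wood block. Origin at the centre of its underside, z up. In the middle a black post, 28 mm in diameter, carries the steel stud. Its two flaps are hinged along x on the top edges at y = +90 mm (inner) and y = -90 mm (outer)
- stud_seat (a point): the collar where the cap comes home, on the stud's axis, 107 mm above the carton's underside (2 mm above the closed outer flap); axes as the carton's. The steel stud above it is 16 mm in diameter for 11 mm, then tapers to 8 mm at its top, 18 mm above the seat; four spring balls, centred 8 mm above the seat, stick out to 23 mm across
- flap_inner_hinge (a point): middle of the hinge line of the inner flap, 95 mm above the carton's underside; axes as the carton's. The flap is a board 146 mm along the hinge, 116 mm from hinge to free edge, 5 mm thick (when closed it lies 0 to 5 mm above this point), with a 33 mm hole for the stud 90 mm from the hinge
- flap_inner_edge (a point): middle of the free edge of the inner flap, half way through its thickness, 116 mm from its hinge
- flap_inner (a joint): angle of the inner (first, +y) flap in rad: 0 closed, level over the carton; 1.57 upright; more leans outward (stop at 2.0). Stays where it is left; moves with about 2 N at 60 mm from the hinge
- flap_outer_hinge (a point): middle of the hinge line of the outer flap, 100 mm above the carton's underside; axes as the carton's. Same board as the inner flap (closed it lies 0 to 5 mm above this point), with a blue strip along its free edge
- flap_outer_edge (a point): middle of the free edge of the outer flap, half way through its thickness, 116 mm from its hinge
- flap_outer (a joint): angle of the outer (second, -y) flap in rad, blue edge strip: 0 closed, level on the inner flap; 1.57 upright; more leans outward (stop at 2.0). Same stiffness as the inner flap
- snap_cap: orange ribbed snap cap, 33 mm high, upright on the bench, open below: body 40 mm in diameter (grip here, any yaw) on a foot rim 48 mm wide, 3 mm high. Origin: centre of its underside, z up. Mouth 19 mm wide through the foot, 28 mm inside. On the stud it meets the balls 12 mm above the seat, needs about 12 N, gives way (click) 5 mm above the seat and then drops onto the seat
- block_small: bystander: small pine block 36 x 48 x 22 mm; it lies left of the carton when the cap is on the right, and the other way round
- chisel_24: bystander: chisel lying at the right near the front edge of the bench, 263 mm long
- marker_blk: bystander: black marker pen lying near the front edge of the bench, 128 mm long
- screw_box: bystander: open carton of screws at the back of the bench, 86 x 96 x 62 mm
Not all that is in view belongs to the job. What is shaped like the snap_cap but purple or red is not meant.

How it is judged:
By the outcome, as a careful person would: the job done as asked, in the order asked, and still so for the second after the job is handed in, while the arm keeps its last pose, push and grip.
It also fails if it takes over 72 s, if anything falls off the work surface, if the arm or the gripper's body presses on something with over 40 N, if the wrist force passes 120 N, or if a joint passes its speed limit or range.

## Working session

There is one attempt and no reset: what is moved stays moved. The work goes in short steps, each a Python script; the robot and the scene stay as the last script left them, time stands still between calls to the robot, and variables do not carry over. Pictures are saved under pics/ and viewed, at most 10 in all, crops included, and the job is handed in when it is done.

```bash
mkdir -p pics; ls; cat > h.py <<'E'
import numpy as np, cv2
from scipy.spatial.transform import Rotation as R
from rig import manip as m
def snap(n,f):
    c=m.camera(n); cv2.imwrite('pics/'+f,c['image'][:,:,::-1]); np.save('pics/'+f+'.npy',c,allow_pickle=True); return c
def load(f): return np.load('pics/'+f+'.npy',allow_pickle=True).item()
def ray(c,u,v):
    K=np.array([[c['fx'],0,c['cx']],[0,c['fy'],c['cy']],[0,0,1.]])
    p=cv2.undistortPoints(np.array([[[u,v]]],float),K,np.array([c['k1'],0,0,0,0.]))[0,0]
    # distortion: drawn = r*(1+k1 r^2), as OpenCV
    T=c['cam_to_world']; d=T[:3,:3]@np.array([p[0],p[1],1]); return T[:3,3],d/np.linalg.norm(d)
def onz(c,u,v,z):
    o,d=ray(c,u,v); return o+d*(z-o[2])/d[2]
def tri(c1,p1,c2,p2):
    o1,d1=ray(c1,*p1);o2,d2=ray(c2,*p2)
    s=np.linalg.lstsq(np.stack([d1,-d2],1),o2-o1,rcond=None)[0]
    a,b=o1+s[0]*d1,o2+s[1]*d2; return (a+b)/2,np.linalg.norm(a-b)
def proj(c,P):
    T=c['cam_to_world']; q=T[:3,:3].T@(np.array(P)-T[:3,3]); x=q[:2]/q[2]; x=x*(1+c['k1']*(x@x))
    return x*[c['fx'],c['fy']]+[c['cx'],c['cy']]
E
python3 - <<'E'
from h import *
for n in('scene','side'):
    c=snap(n,n+'.png'); print(n,c['fx'],c['k1'],c['cam_to_world'].round(3))
c=snap('wrist','wrist.png');print(c['mount'].round(3), m.get_time(), m.get_ee_rot())
E
```

```text
pics
scene 501.23444861961616 -0.05699946643718482 [[ 0.827 -0.33   0.455 -0.088]
 [-0.562 -0.514  0.648 -0.806]
 [ 0.02  -0.792 -0.61   0.928]
 [ 0.     0.     0.     1.   ]]
side 481.9734222455719 -0.06823373617317915 [[-0.999  0.003  0.032  0.536]
 [-0.024  0.571 -0.82   0.887]
 [-0.021 -0.821 -0.571  0.687]
 [ 0.     0.     0.     1.   ]]
[[-0.    -0.958 -0.285  0.073]
 [ 1.    -0.    -0.001 -0.002]
 [ 0.001 -0.285  0.958 -0.121]
 [ 0.     0.     0.     1.   ]] 0.15 [-2.22088006e+00 -2.22078441e+00  1.25880597e-03]
```

View pics/scene.png

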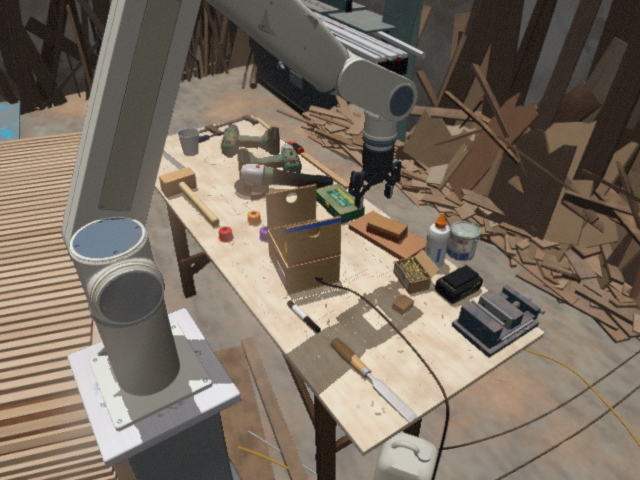

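View pics/side.png

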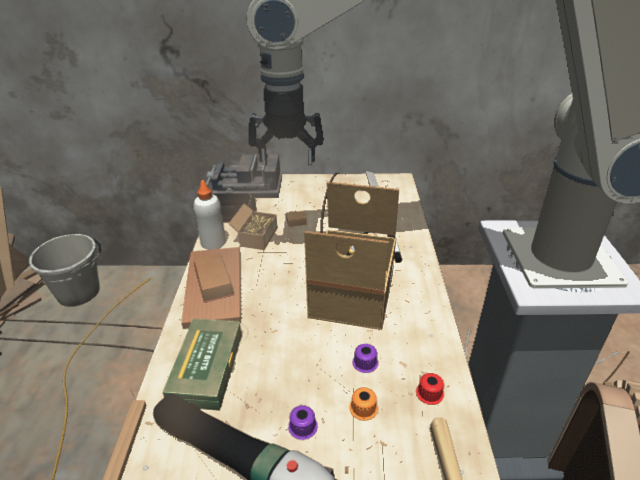

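Scene view: the carton is near (305,250), with both flaps roughly upright and the blue strip at (313,226). Side view: the candidates are purple (366,357), purple (303,421), red (431,388) and orange (364,403). The orange one, ribbed with a foot rim, fits the description. The bottle's orange tip at (205,188) is not a cap. I'll confirm with an enlarged crop.

```bash
python3 - <<'E'
from h import *
s=cv2.imread('pics/side.png');a=cv2.imread('pics/scene.png')
A=cv2.resize(s[170:335,295:407],None,fx=3.6,fy=3.6,interpolation=cv2.INTER_CUBIC)
B=cv2.resize(a[180:290,262:345],None,fx=4,fy=4,interpolation=cv2.INTER_CUBIC)
C=cv2.resize(s[380:425,340:390],None,fx=3,fy=3,interpolation=cv2.INTER_CUBIC)
o=np.zeros((600,760,3),np.uint8);o[:A.shape[0],:A.shape[1]]=A;o[:B.shape[0],410:410+B.shape[1]]=B;o[450:450+C.shape[0],500:500+C.shape[1]]=C
cv2.imwrite('pics/crop.png',o)
# orange mask
for f in('side.png','scene.png'):
    c=load(f);h=cv2.cvtColor(c['image'],cv2.COLOR_RGB2HSV)
    k=cv2.inRange(h,(8,150,120),(20,255,255));n,l,st,ce=cv2.connectedComponentsWithStats(k)
    for i in range(1,n):
        if st[i,4]>40: print(f,st[i],ce[i],onz(c,*ce[i],0.017))
E
```

```text
side.png [198 181  13  18 138] [203.46376812 189.98550725] [ 0.90018    -0.29477146  0.017     ]
side.png [350 388  28  32 615] [363.48780488 404.68617886] [0.48543898 0.40956607 0.017     ]
scene.png [248 212  11   6  41] [253.29268293 214.75609756] [0.48637835 0.41431617 0.017     ]
scene.png [436 213  11  12  83] [441.07228916 219.71084337] [0.98029658 0.0664708  0.017     ]
```

View pics/crop.png

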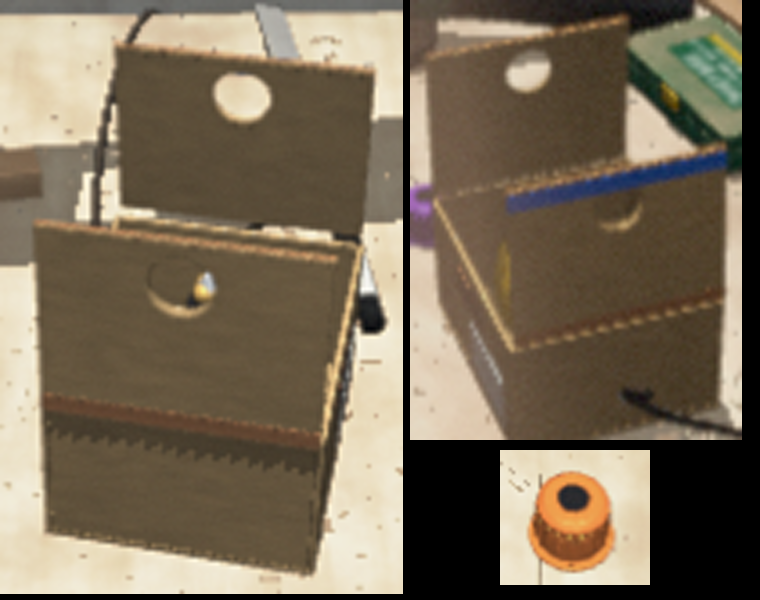

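The crop confirms the orange cap: ribbed body, foot rim, and the only orange one. The corners of both flaps are visible in both views, so I'll triangulate them.

```bash
python3 - <<'E'
from h import *
S,C=load('side.png'),load('scene.png')
s=lambda u,v:(295+u/3.6,170+v/3.6)
q=lambda u,v:(262+(u-410)/4,180+v/4)
for n,a,b in[('in x-',s(337,259),q(427,60)),('in x+',s(36,222),q(627,18)),('out x-',s(375,70),q(508,195)),('out x+',s(118,45),q(725,148))]:
    print(n,[x.round(4) for x in tri(S,a,C,b)])
print('bottom side',onz(S,*s(45,532),0),onz(S,*s(312,575),0))
print('bottom scene',onz(C,*q(510,437),0),onz(C,*q(722,400),0))
print('top scene',onz(C,*q(513,350),.097),onz(C,*q(723,298),.097),'back-left',onz(C,*q(434,200),.095))
print('side top hinge',onz(S,*s(45,408),.095),onz(S,*s(320,446),.095))
w=load('wrist.png') if 0 else None
E
```

```text
in x- [array([0.4397, 0.2239, 0.2077]), np.float64(0.0004)]
in x+ [array([0.5824, 0.1953, 0.2095]), np.float64(0.001)]
out x- [array([0.4025, 0.0546, 0.2132]), np.float64(0.0004)]
out x+ [array([0.5436, 0.0248, 0.2131]), np.float64(0.0008)]
bottom side [0.58516895 0.19449418 0.        ] [0.439909   0.22687237 0.        ]
bottom scene [ 4.06366327e-01  6.97708704e-02 -1.11022302e-16] [0.54921791 0.02224716 0.        ]
top scene [0.39818374 0.04738951 0.097     ] [0.54221001 0.01782183 0.097     ] back-left [0.43645002 0.21985279 0.095     ]
side top hinge [0.5819327  0.19957548 0.095     ] [0.44161005 0.22909345 0.095     ]
```

View pics/wrist.png

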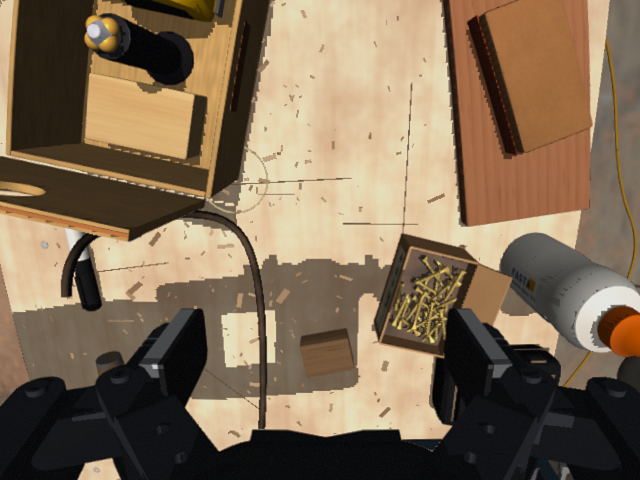

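```bash
cat >> h.py <<'E'
def wload(f,p,rv):
    c=load(f);T=np.eye(4);T[:3,:3]=R.from_rotvec(rv).as_matrix();T[:3,3]=p;c['cam_to_world']=T@c['mount'];return c
YAW=-0.203; CEN=np.array([0.493,0.1235])
ex=np.array([np.cos(YAW),np.sin(YAW)]);ey=np.array([-np.sin(YAW),np.cos(YAW)])
def cw(X,Y,z): return np.r_[CEN+X*ex+Y*ey,z]   # carton -> world
def cc(p): d=np.array(p[:2])-CEN; return np.r_[d@ex,d@ey,p[2]]
def down(a): # tool y along carton x when a=YAW
    return (R.from_euler('z',a)*R.from_matrix(np.array([[0,1,0],[1,0,0],[0,0,-1.]]))).as_rotvec()
E
python3 - <<'E'
from h import *
W=wload('wrist.png',m.get_position(),m.get_ee_rot());S=load('side.png')
print(onz(W,96,32,.125),tri(W,(96,32),S,(352.2,247.5)))
print('box corner x+ y- ',onz(W,207,197,.095), 'expect',cw(.075,-.09,.095))
print('outer flap corner',onz(W,129,239,.214),'stud proj',proj(S,[0.493,.1235,.125]))
for p in([.4397,.2239,.2077],[.5824,.1953,.2095],[.4025,.0546,.2132],[.5436,.0248,.2131]):print(cc(p).round(4))
for a in (YAW,): print(m.solve_ik(cw(-.045,.15,.3),down(a)),m.solve_ik(cw(-.045,-.15,.18),down(a)),m.solve_ik([.4855,.411,.05],down(a)))
E
```

```text
[0.49075008 0.1234327  0.125     ] (array([0.49356384, 0.12408832, 0.12428951]), np.float64(0.005841941924068058))
box corner x+ y-  [0.54045563 0.02098309 0.095     ] expect [0.54831519 0.0202274  0.095     ]
outer flap corner [0.54139591 0.0256951  0.214     ] stud proj [353.78469506 246.3055135 ]
[-0.0724  0.0876  0.2077]
[0.0731 0.0883 0.2095]
[-0.0748 -0.0857  0.2132]
[ 0.0695 -0.0865  0.2131]
[0.5065882  0.26738437 1.74300308 0.         1.13120521 0.7095882 ] [-0.0626645   0.24078185  2.12442039  0.          0.77639041  0.1403355 ] [0.68377906 0.70934889 1.69347485 0.         0.73876891 0.88677906]
```

```bash
sed -i 's/CEN=np.array.*/CEN=np.array([0.4915,0.1235])/' h.py; cat >> h.py <<'E'
def fold(sgn,zh,X=.04,d=.065,th0=1.9):
    rv=down(YAW)
    def tcp(th,gap=0): return cw(X,sgn*(.09-d*np.cos(th)+.005*np.sin(th)+.011+gap),zh+d*np.sin(th)+.005*np.cos(th)+.022)
    a=tcp(th0,.02); m.move_to(np.r_[a[:2],.29],rv); m.servo_line(a,rv,rate=.2)
    print('start',m.get_position().round(3),m.get_contact_force().round(1))
    for th in np.arange(th0,.2,-.17):
        m.servo_line(tcp(th),rv,rate=.12); f=m.get_contact_force(); print(round(th,2),f.round(1),end=' ')
        if np.linalg.norm(f)>30: print('STOP');return
    z=m.get_position()[2]; p=tcp(0)
    while z>zh+.005+.008:
        z-=.003; m.servo_line(np.r_[p[:2],z],rv,rate=.05); f=m.get_contact_force()
        if f[2]>9: break
    print('\npressed tcp z',m.get_position()[2],f.round(1),'t',m.get_time())
    q=m.get_position(); m.servo_line([q[0],q[1],.29],rv,rate=.25)
E
python3 - <<'E'
from h import *
m.command_gripper(0.0)
print(m.get_time(),m.get_width())
fold(1,.095)
snap('side','s2.png');print(m.get_time())
E
```

```text
0.9167 -0.00021051976615544607
start [0.561 0.259 0.178] [-0.1  0.7  0.2]
1.9 [-0.6 -0.  -0.2] 1.73 [ 0.8 -0.3  0.5] 1.56 [-0.8 -0.  -0.6] 1.39 [ 0.5 -0.5 -1.3] 1.22 [-0.1 -0.7  1.4] 1.05 [ 0.4 -0.  -0.4] 0.88 [-0.2  0.3 -0.7] 0.71 [-0.3 -0.3  0.7] 0.54 [0.9 0.1 0.6] 0.37 [ 0.4 -0.3 -0.5] 
pressed tcp z 0.12189412913541764 [-3.1 -1.3 12.4] t 7.2917
8.1667
```

View pics/s2.png

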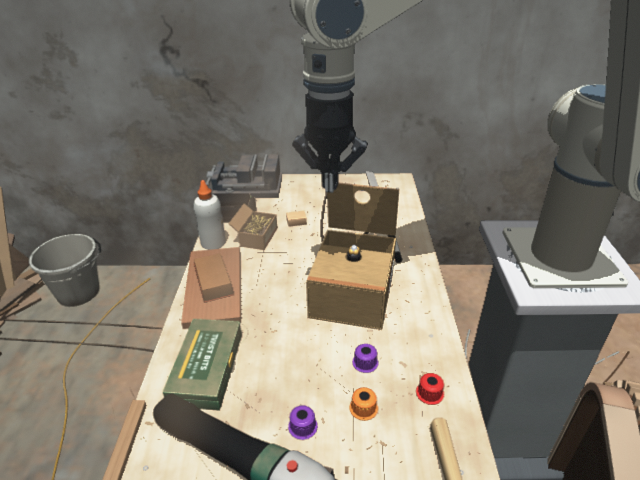

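The inner flap lies closed: it pressed at z = 0.122, as expected, and the stud shows through at (354,250). The outer flap, hole at (362,197), is still upright and is next.

```bash
python3 - <<'E'
from h import *
fold(-1,.100)
# wrist look over the stud, gripper open for cap
m.command_gripper(.085)
snap('side','s3.png')
rv=down(YAW)
m.move_to(cw(0,-.075,.28),rv); p,r=m.get_position(),m.get_ee_rot(); snap('wrist','w3.png'); np.save('w3p.npy',np.r_[p,r])
# above cap
m.move_to([.4855,.411-.07,.22],down(0.)); p,r=m.get_position(),m.get_ee_rot(); snap('wrist','w4.png'); np.save('w4p.npy',np.r_[p,r])
print(m.get_time())
a,b=cv2.imread('pics/w3.png'),cv2.imread('pics/w4.png'); s=cv2.imread('pics/s3.png')[160:340,270:430]
o=np.zeros((600,800,3),np.uint8);o[:300,:400]=cv2.resize(a,(400,300));o[:300,400:]=cv2.resize(b,(400,300));o[300:570,:240]=cv2.resize(s,None,fx=1.5,fy=1.5)
cv2.imwrite('pics/m3.png',o)
E
```

```text
start [ 0.502 -0.028  0.182] [ 0.4  0.6 -0.2]
1.9 [-0.2 -0.3 -0.3] 1.73 [-0.6 -0.   0.5] 1.56 [ 0.1 -0.4  0.1] 1.39 [0.2 0.3 0. ] 1.22 [-0.2 -1.4  0.9] 1.05 [ 0.3 -1.   0.6] 0.88 [ 0.2 -0.5 -0.4] 0.71 [ 0.  -0.7  0.3] 0.54 [ 1.1 -0.1  0.1] 0.37 [ 0.8  0.  -0.5] 
pressed tcp z 0.12686678755174438 [-2.7 -0.1 13.5] t 14.225
17.45
```

View pics/m3.png

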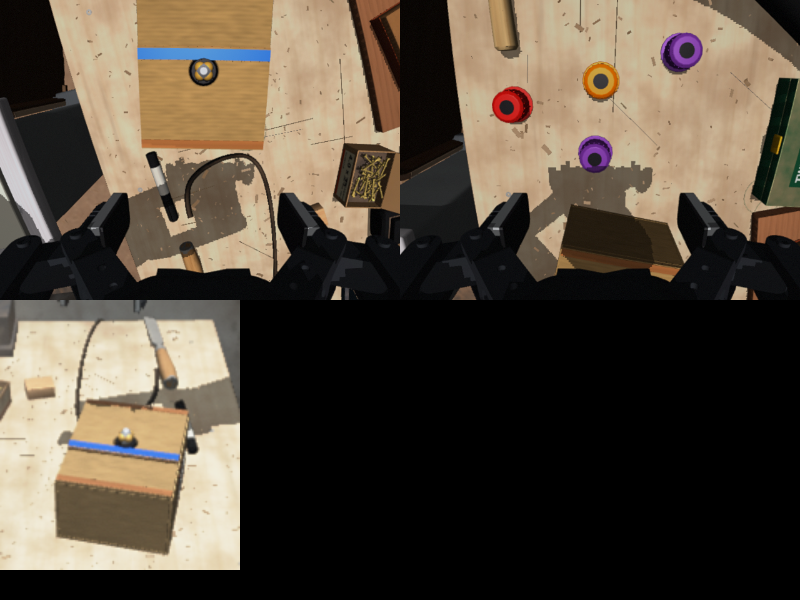

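Both flaps are flat: the blue strip lies across the carton, with the stud through the hole at w3 ≈ (326,114). The orange cap is at w4 ≈ (320,129), with purple and red caps around it. I'll measure by colour mask before grasping.

```bash
python3 - <<'E'
from h import *
v=np.load('w4p.npy');W=wload('w4.png',v[:3],v[3:])
h=cv2.cvtColor(W['image'],cv2.COLOR_RGB2HSV)
def big(k): 
    n,l,st,ce=cv2.connectedComponentsWithStats(k);i=1+np.argmax(st[1:,4]);return st[i],ce[i],(l==i).astype(np.uint8)
k=cv2.inRange(h,(8,130,90),(22,255,255));k[:, :240]=0;k[:,400:]=0
st,ce,mk=big(k); cn=max(cv2.findContours(mk,cv2.RETR_EXTERNAL,cv2.CHAIN_APPROX_NONE)[0],key=len)
(e,ax,an)=cv2.fitEllipse(cv2.convexHull(cn)); print('orange',st,e,ax)
dk=cv2.inRange(h,(0,0,0),(180,255,90)); fill=np.zeros_like(mk);cv2.drawContours(fill,[cn],-1,1,-1)
s2,c2,_=big(dk*fill); print('disc',s2,c2,'top',onz(W,*c2,.033),'rim',onz(W,*e,.003))
u=onz(W,st[0],e[1],.003);w=onz(W,st[0]+st[2],e[1],.003);print('rim width',np.linalg.norm(u-w))
for n,px in(('red',(112*1.6,107*1.6)),('p1',(195*1.6,160*1.6)),('p2',(286*1.6,49*1.6))):print(n,onz(W,*px,.033))
v=np.load('w3p.npy');W=wload('w3.png',v[:3],v[3:])
c=W['image'][80:150,290:360];cv2.imwrite('pics/stud.png',cv2.resize(c[:,:,::-1],None,fx=8,fy=8,interpolation=cv2.INTER_CUBIC))
print('stud',onz(W,326,114,.125))
E
```

```text
orange [ 292   98   59   61 2340] (321.2380065917969, 128.27114868164062) (58.94843673706055, 60.6296272277832)
disc [309 118  24  24 444] [320.76801802 129.64864865] top [0.48050122 0.40536037 0.033     ] rim [0.4805494  0.40569371 0.003     ]
rim width 0.04717475974303244
red [0.37349599 0.375707   0.033     ]
p1 [0.47318785 0.30822729 0.033     ]
p2 [0.57833749 0.44180752 0.033     ]
stud [0.48914459 0.12366018 0.125     ]
```

View pics/stud.png

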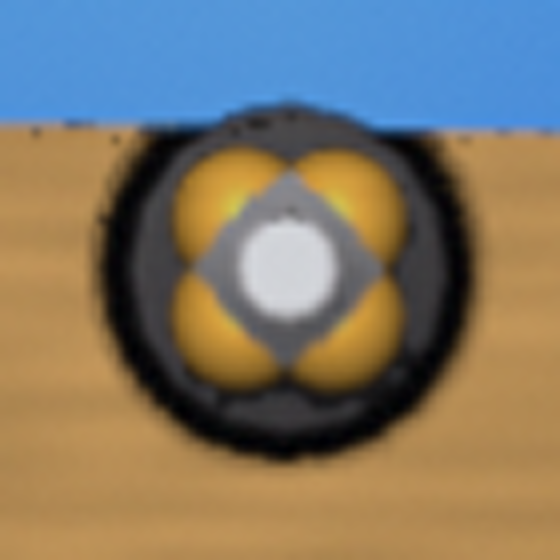

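The stud tip centre is at (326.1,113.6), with four balls and the collar centred in the hole. Wrist and side views disagree by about 5 mm. I'll centre the cap by squeezing it lightly in two directions, then re-image it to calibrate the wrist bias.

```bash
cat >> h.py <<'E'
def capxy(f,v):
    W=wload(f,v[:3],v[3:]);h=cv2.cvtColor(W['image'],cv2.COLOR_RGB2HSV)
    k=cv2.inRange(h,(8,130,90),(22,255,255));k[:, :240]=0;k[:,400:]=0
    n,l,st,ce=cv2.connectedComponentsWithStats(k);i=1+np.argmax(st[1:,4])
    cn=max(cv2.findContours((l==i).astype(np.uint8),cv2.RETR_EXTERNAL,cv2.CHAIN_APPROX_NONE)[0],key=len)
    e,ax,_=cv2.fitEllipse(cv2.convexHull(cn)); return onz(W,*e,.003),ax
E
python3 - <<'E'
from h import *
P=np.array([.483,.408])
m.command_gripper(.07)
for a in(np.pi/2,0.):
    m.move_to(np.r_[P,.10],down(a)); m.servo_line(np.r_[P,.029],rate=.15)
    print('f',m.get_contact_force().round(1),end=' ')
    m.command_gripper(.03,20); print('w',m.get_width(),m.get_position().round(4),m.get_contact_force().round(1))
    g=m.get_position()
    m.command_gripper(.07); m.servo_line(np.r_[P,.10],rate=.25)
v=np.load('w4p.npy'); m.move_to(v[:3],v[3:]); v2=np.r_[m.get_position(),m.get_ee_rot()]; snap('wrist','w5.png')
q,ax=capxy('w5.png',v2); q0,_=capxy('w4.png',v); print('before',q0,'after',q,ax,'true',g,'bias',(q[:2]-g[:2]).round(4)); 
np.save('bias.npy',q[:2]-g[:2]); print(m.get_time())
W=wload('w5.png',v2[:3],v2[3:]); 
E
```

```text
f [-0.4  0.4 -0.2] w 0.03897699495583775 [0.4837 0.4086 0.0304] [-0.9 -0.   6. ]
f [ 0.2  0.1 -0.7] w 0.039279936163284776 [0.4837 0.4085 0.0303] [ 0.1 -0.4  5.9]
before [0.4805494  0.40569371 0.003     ] after [0.48148311 0.40871988 0.003     ] (59.264373779296875, 60.921180725097656) true [0.48366876 0.40851918 0.03033165] bias [-0.0022  0.0002]
24.8333
```

```bash
python3 - <<'E'
from h import *
G=np.array([.4837,.4085]); b=np.load('bias.npy')
v=np.load('w3p.npy');W=wload('w3.png',v[:3],v[3:])
T=onz(W,326.1,113.6,.125)[:2]-R.from_euler('z',YAW).as_matrix()[:2,:2]@b; print('stud',T); np.save('T.npy',T)
m.move_to(np.r_[G,.10],down(0)); m.servo_line(np.r_[G,.0305],rate=.15)
m.command_gripper(.03,80); g=m.get_position(); print('grip',m.get_width(),m.get_grip_force(),g.round(4),m.get_contact_force().round(1))
m.servo_line(np.r_[G,.24],rate=.25); print('lift',m.get_width(),m.get_contact_force().round(1))
m.move_to(np.r_[T,.24],down(0)); m.servo_line(np.r_[T,.172],rate=.15)
print(m.get_position().round(4),m.get_contact_force().round(1),m.get_time())
snap('side','s6.png');snap('scene','c6.png')
a=cv2.imread('pics/s6.png')[180:300,290:410];b=cv2.imread('pics/c6.png')[170:290,250:370]
cv2.imwrite('pics/m6.png',cv2.resize(np.hstack([a,b]),None,fx=3.3,fy=3.3,interpolation=cv2.INTER_CUBIC))
E
```

```text
stud [0.49135903 0.12325559]
grip 0.037380135483413485 79.84778256621212 [0.4845 0.409  0.0323] [-1.5 -1.   8.4]
lift 0.037454502289491154 [-0.1  0.8 -0.4]
[0.4918 0.1239 0.1722] [0.8 0.2 0.3] 29.15
```

View pics/m6.png

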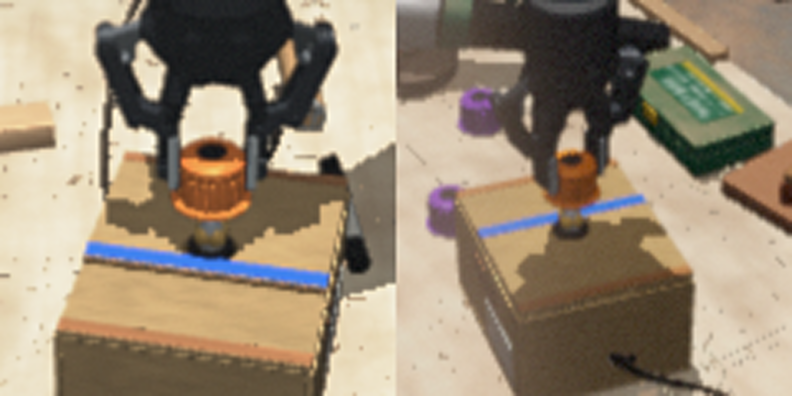

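The cap hangs upright in the grip directly over the stud, aligned in both views (left at (212,185), right at (572,180)). Now to lower it with force checks.

```bash
python3 - <<'E'
from h import *
T=np.load('T.npy'); z=.170
while z>.128:
    m.servo_line(np.r_[T,z],down(0),rate=.04); m.hold(.1); f=m.get_contact_force(); p=m.get_position()
    print(round(z,4),p.round(4),f.round(1),round(m.get_width(),4))
    if abs(f[:2]).max()>12 or f[2]>32 or (f[2]>6 and p[2]>.155): break
    z-=.0015 if z<.154 else .004
print(m.get_time())
E
```

```text
0.17 [0.4915 0.1232 0.1703] [ 0.2 -1.3 -0.2] 0.0373
0.166 [0.4913 0.1232 0.1659] [ 0.1  0.2 -1.2] 0.0372
0.162 [0.4913 0.1233 0.1619] [ 0.3  0.3 -0.7] 0.0375
0.158 [0.4913 0.1232 0.1579] [ 0.2 -0.1 -1.3] 0.0371
0.154 [0.4913 0.1233 0.1539] [ 0.1 -0.9 -0.5] 0.0373
0.15 [0.4915 0.124  0.1505] [-3.2  2.9  6.6] 0.0373
0.1485 [0.4915 0.124  0.1492] [-2.8  3.6  9.2] 0.0374
0.147 [0.4913 0.124  0.1474] [-3.   4.3  5.9] 0.0374
0.1455 [0.4909 0.1239 0.1449] [-0.9  6.3 -4.9] 0.0372
0.144 [0.4908 0.1238 0.1428] [  1.2   6.3 -12.5] 0.037
0.1425 [0.4908 0.1238 0.1413] [  1.6   5.7 -11.2] 0.0372
0.141 [0.4909 0.1233 0.1405] [ 0.4  4.  -7.8] 0.037
0.1395 [0.4914 0.1232 0.1397] [-0.1  1.9 -3.4] 0.0371
0.138 [0.4916 0.1232 0.1393] [-5. -0. 11.] 0.0371
0.1365 [0.4917 0.1232 0.1392] [-9.  -0.8 28.1] 0.0369
0.135 [0.4917 0.1232 0.139 ] [-14.6  -3.2  44.9] 0.0374
34.85
```

It clicked (force peaked, then reversed) and stopped at TCP z = 0.1393, exactly where the seat should be. I'll ease to a moderate firm push and verify.

```bash
python3 - <<'E'
from h import *
T=np.load('T.npy')
m.servo_line(np.r_[T+[.0003,0],.1363],down(0),rate=.04); m.hold(.5)
print(m.get_position().round(4),m.get_contact_force().round(1),m.get_width(),m.get_grip_force(),m.get_time())
snap('side','s7.png');snap('scene','c7.png')
a=cv2.imread('pics/s7.png')[180:300,290:410];b=cv2.imread('pics/c7.png')[170:290,250:370]
cv2.imwrite('pics/m7.png',cv2.resize(np.hstack([a,b]),None,fx=3.3,fy=3.3,interpolation=cv2.INTER_CUBIC))
E
```

```text
[0.4917 0.1232 0.1391] [-10.5  -0.8  31.2] 0.036917804971691 86.05098148807883 35.6
```

View pics/m7.png

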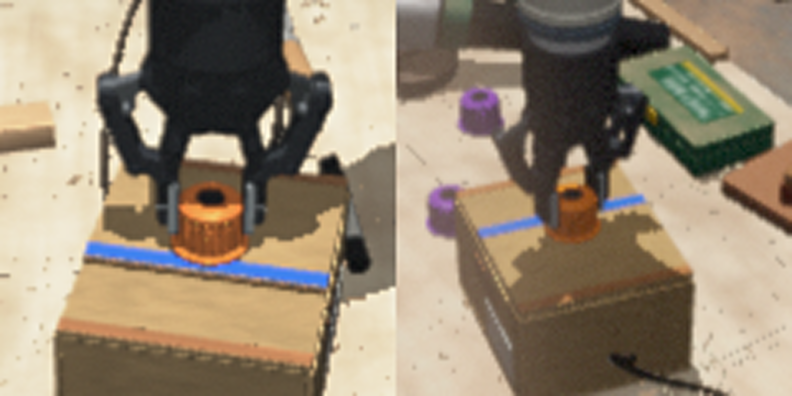

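The cap sits flat on the closed flaps (left (210,225), right (573,212)) and the arm is pressing with about 31 N, so I'm handing it in.

```bash
python3 -c "
from rig import manip as m
print(m.sign_off())"
```

```text
the job is handed in; nothing more can be done
None
```

I folded the inner flap flat, then the outer flap on top of it, and snapped the orange cap fully home on the stud; I handed the job in at about 36 s with the arm still pressing on the cap at about 31 N.

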